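# Snap the cap onto the refilled ink tank and hold it down

### The job

The cyan ink tank beside the printer has just been refilled: close it up by setting the loose cyan cap squarely on its open neck and pressing straight down until it clicks over the beads. Then keep pressing firmly, about 14 N, so that the rubber seal under the cap stays squeezed but is not crushed, and finish while still holding the cap down like that: do not let go. Leave the other things on the desk where they are.

Things in the scene. Friction and masses are not known exactly. Their poses are not given: they have to be found in the camera images.
- cap_cyan: The loose cyan cap: round, ribbed, 44 mm outside diameter, 40 mm tall, flat closed top, open below, 28 to 56 g. Stands open end down on the desk, in front to the left or right. Origin: centre of its bottom rim; z up. Grip it round its sides. Inside: a lip with a 30 mm bore in the lowest 4 mm, above it a 37 mm bore up to the ceiling 36 mm above the rim.
- tank_cyan: The open tank, fixed to the desk: white block 90 (x) by 80 (y) by 62 mm tall with cyan panels. Its upright filler neck stands in the middle of its top: 28 mm diameter, reaching 100 mm above the desk, the last 5 mm tapered to 20 mm. Origin: centre of its underside, on the desk, straight below the neck; z up.
- neck_top (a point): Centre of the top of the cyan tank's neck. Four sprung beads bulge 3 mm from the neck 83 mm above the desk. The cap's lip meets them with the cap's rim 88 mm above the desk; the push needed peaks at about 9 N (rim near 85 mm), fades by 82 mm, and near 79 mm the beads snap out above the lip (click) and pull the cap down with about 10 N. The rim then meets the seal at 74 mm.
- seal (a joint): Squeeze in m of the grey rubber seal ring (44 mm outside diameter) round the foot of the cyan tank's neck: 0 when free, its top then 74 mm above the desk; grows as the cap presses it down. A spring of 3.5 N per mm, hard stop at 9 mm. 4 mm (14 N, cap rim 70 mm above the desk) is right, under 1.5 mm (5 N) is not pressed, over 7.5 mm (26 N) is crushed.
- tank_magenta: Neighbour tank with magenta panels, same size, already closed with a magenta cap whose top is 114 mm above the desk; fixed. Origin: centre of its underside. Leave it.
- cap_yellow: Spare yellow cap, same shape and size as the cyan one, on the other side of the desk. Origin: centre of its bottom rim. Leave it.
- ink_bottle: White ink refill bottle with cyan band and cyan lid, 52 mm diameter, 120 mm tall, behind the tanks. Origin: centre of its underside. Leave it.
- mug: White mug, 80 mm diameter, 92 mm tall, behind the tanks. Origin: centre of its underside. Leave it.
- pen_cup: Square grey pen cup with pens, 75 mm wide, 140 mm tall, behind the tanks. Origin: centre of its underside. Leave it.
- stapler: Red and black stapler, 135 by 36 by 55 mm, lying near the robot. Origin: centre of its underside. Leave it.
- mouse: Grey computer mouse, 100 by 58 by 32 mm, near the robot. Origin: centre of its underside. Leave it.

How it is judged:
By the outcome, as a careful person would: the job done as asked, in the order asked, and still so for the second after the job is handed in, while the arm keeps its last pose, push and grip.
It also fails if it takes over 43 s, if anything falls off the work surface, if the arm or the gripper's body presses on something with over 40 N, if the wrist force passes 120 N, or if a joint passes its speed limit or range.

### The arm

A 6-joint arm with a two-finger parallel gripper is mounted at the origin on the work surface. World frame = base frame: x ahead of the robot, y to its left, z up, the work surface at z = 0. Lengths are in mm, angles in degrees, forces in N, time in s.
With the tool pointing down it reaches from about 300 to 850 mm from the base axis. Payload 4.2 kg.
Tool frame: the origin (TCP) lies midway between the tips of the shut fingers; the grasp point (between the pads) lies 19 mm behind it; z points along the fingers, y is the line along which they close (so a half turn about z gives the same grasp; the last joint's range is limited). The gripper opens to 91 mm and grips with 3 to 60 N. Pads are 32 mm wide; open, the fingers measure 118 mm over their backs; the gripper's body (76 mm by 178 mm) begins 60 mm behind the grasp point.
Start: joints at [75.573, 18.312, 89.639, -0, 72.044, -1.146], TCP at [132.096, 559.637, 213.976] pointing down, gripper open.
Joint ranges: [-177.97, 177.97], [-48.28, 115.42], [12.27, 149.76], [-77.06, 257.06], [2.81, 150.46], [-146.56, 146.56]. Speed limits (degrees/s): [147.25, 147.25, 180, 180, 180, 180].

### API

Orientations are given as [roll, pitch, yaw] about the fixed x, y, z axes, in that order (R = Rz(yaw) Ry(pitch) Rx(roll)).
In Python, from workcell import env gives the robot as it stands.
- The arm moves only by the shell command python3 -m jog 'ROWS' [FORCE]. ROWS is a JSON object of lists of equal length, an entry for each row: "jaw": the finger opening in mm, from 0 to 91.2; "slide": the shift along the tool's x, y, z in units of 30 mm (1.0 is 30 mm), a list of three; "spin": the turn about the tool's z in units of 8 degrees (1.0 is 8 degrees). In form: {"jaw": [jaw, ...], "slide": [[dx, dy, dz], ...], "spin": [spin, ...]}. A call has 1 to 10 rows; each row shifts and turns the commanded pose from where the row before left it, along the tool's axes as they then stand; what a row does not reach is not made up. A row lasts 1/10 s, in which the tool goes at most 50 mm and 8.59 degrees, less where a joint would pass 70% of its speed; a pose out of reach is approached as far as the arm can. A call is refused whole if a number of a shift passes 1 or a number of a turn 1, either way. A call with a gripper value outside its range is refused whole. The fingers move at their own pace and stop on an object; FORCE is the grip in N (left out, the last holds). Time passes only in rows, so rows that do not move let the fingers close. It gives the time, the measured TCP pose, the force, the opening and the grip force at its end, in the units of the state.
- env.state(): the state, without advancing time (a new reading comes with each control period).
- env.grab_frame(name): name is "side" or "top" or "wrist"; returns the picture (384x512x3 uint8, red, green, blue); there is no depth.
- env.camera_model(name): a dict with "fx", "fy", "cx", "cy" (pixels), "camera_from_world" (4x4, takes a point from world to camera coordinates). Camera axes: x right, y up, looking along -z (the intrinsics and any distortion apply to the point x, -y, -z); pixel columns grow to the right and rows downward; lengths in mm; the calibration is good to about 2 mm. A picture is of the moment at which its call begins: read the wrist's pose just before it. camera_model takes no time and is no camera call; for the wrist camera it gives the pose at the moment of the call.
- env.job_done(): hands the job in; it is judged then, once.
The state is a dict: "time_s": time; "qpos": joint angles; "qvel": joint speeds; "effort": joint torques, N m; "ee_pos": TCP position; "ee_rot": TCP orientation; "force": force on the tool from outside, world axes, zero at the start; "torque": the same for the moment, N m; "gripper_width": finger opening in mm; "gripper_force": force on a finger pad.
Only numpy, scipy, OpenCV 4.12 (cv2) and the standard library are available. Lean on these libraries where they do the work, as an engineer would, in place of code of your own. Each camera call takes 0.05 s, during which the arm holds its last target. There are 200 camera calls.

## Working session

There is one attempt and no reset: what is moved stays moved. The work goes in short steps, Python scripts to look and compute and a shell command to move; the robot and the scene stay as the last step left them, time stands still between calls to the robot, and variables do not carry over. Pictures are saved under pics/ and viewed, at most 10 in all, crops included, and the job is handed in when it is done.

```bash
mkdir -p pics; python3 - <<'E'
from workcell import env
import cv2
s=env.state();print(s)
for n in("top","side"):
    cv2.imwrite(f"pics/{n}0.png",env.grab_frame(n)[:,:,::-1]);m=env.camera_model(n);print(n,m)
E
```

```text
{'time_s': 0.0, 'qpos': array([ 7.55745408e+01,  1.83509482e+01,  8.97078259e+01, -1.15197013e-03,
        7.20445723e+01, -1.14639126e+00]), 'qvel': array([0.0903305 , 0.09232935, 0.06277723, 0.01799174, 0.07225166,
       0.00081053]), 'effort': array([-6.46136250e-04, -4.12449074e+01, -2.31977373e+01,  7.24931387e-02,
        4.57885384e-02, -1.95845582e-04]), 'ee_pos': array([131.95378927, 559.11634999, 213.11762201]), 'ee_rot': array([-1.79896652e+02, -9.72643146e-04,  1.66721287e+02]), 'force': array([-0.02186492,  0.09791673,  0.60762337]), 'torque': array([-0.01205878, -0.03903842, -0.01192773]), 'gripper_force': 0.0, 'gripper_width': 91.08250154600061}
top {'fx': 353.36336122740624, 'fy': 353.36336122740624, 'cx': 254.35501951661016, 'cy': 190.84343233725068, 'camera_from_world': array([[ 2.75978104e-02, -9.99369141e-01, -2.23535404e-02,
        -3.02324512e+00],
       [ 9.82124965e-01,  2.29427359e-02,  1.86826617e-01,
        -6.17834409e+02],
       [-1.86195904e-01, -2.71099756e-02,  9.82138552e-01,
        -8.40158899e+02],
       [ 0.00000000e+00,  0.00000000e+00,  0.00000000e+00,
         1.00000000e+00]])}
side {'fx': 398.04966949734654, 'fy': 398.04966949734654, 'cx': 256.01524633446, 'cy': 192.7598789588748, 'camera_from_world': array([[-9.97950062e-01, -6.14026314e-02,  1.80385617e-02,
         6.11578438e+02],
       [ 4.93105972e-02, -5.58084448e-01,  8.28317701e-01,
        -1.24903050e+02],
       [-4.07938458e-02,  8.27509194e-01,  5.59968210e-01,
        -1.06688694e+03],
       [ 0.00000000e+00,  0.00000000e+00,  0.00000000e+00,
         1.00000000e+00]])}
```

View pics/top0.png

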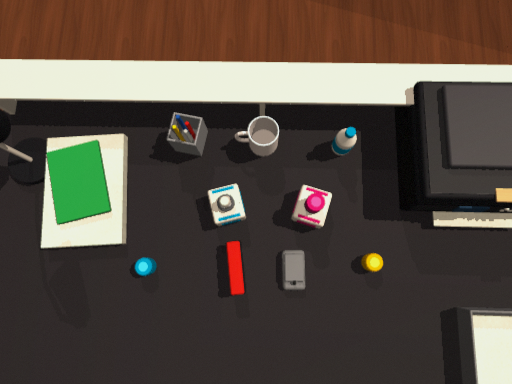

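View pics/side0.png

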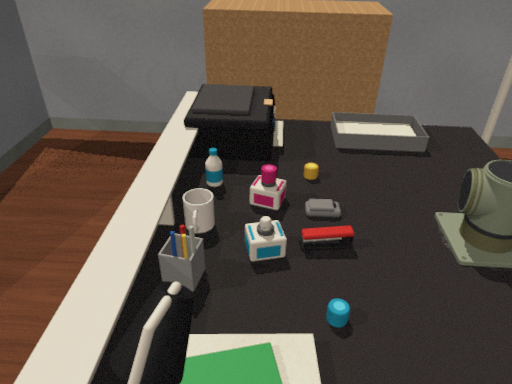

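The top view shows the cyan cap at about (145,267), the cyan tank and its neck at (227,204), and the yellow cap at (373,262). In the side view the cap is at (338,313) and the neck at (265,226). Next I'll fit the positions with both cameras.

```bash
cat > h.py <<'E'
import numpy as np, cv2
from scipy.optimize import least_squares
def proj(m,P):
    T=m["camera_from_world"];c=np.asarray(P,float)@T[:3,:3].T+T[:3,3]
    return np.c_[m["cx"]+m["fx"]*c[:,0]/-c[:,2], m["cy"]+m["fy"]*-c[:,1]/-c[:,2]]
def ray(m,uv,z):
    T=m["camera_from_world"];R=T[:3,:3];o=-R.T@T[:3,3]
    d=R.T@np.array([(uv[0]-m["cx"])/m["fx"],-(uv[1]-m["cy"])/m["fy"],-1])
    return o+d*(z-o[2])/d[2]
def cyl(x,y,rings):
    a=np.linspace(0,2*np.pi,48,endpoint=False)
    return np.vstack([np.c_[x+r*np.cos(a),y+r*np.sin(a),0*a+z] for r,z in rings])
def cen(m,x,y,rings):  # centroid and area of silhouette
    h=cv2.convexHull((proj(m,cyl(x,y,rings))).astype(np.float32));M=cv2.moments(h)
    return np.array([M["m10"]/M["m00"],M["m01"]/M["m00"],M["m00"]])
def blob(mask,near):
    n,l,st,c=cv2.connectedComponentsWithStats(mask.astype(np.uint8))
    i=1+np.argmin(np.linalg.norm(c[1:]-near,axis=1));return np.r_[c[i],st[i,4]]
E
python3 - <<'E'
from h import *; from workcell import env
obs={}
for n,p in(("top",(145,267)),("side",(338,313))):
    im=cv2.cvtColor(cv2.imread(f"pics/{n}0.png"),cv2.COLOR_BGR2HSV).astype(int);m=env.camera_model(n)
    b=blob((im[...,0]>85)&(im[...,0]<105)&(im[...,1]>120)&(im[...,2]>40),p);obs[n]=(m,b)
    f=least_squares(lambda q:cen(m,q[0],q[1],[(22,0),(22,40)])[:2]-b[:2],[450,200]).x
    print(n,b,"cap",f,"area model",cen(m,*f,[(22,0),(22,40)])[2])
g=lambda q:np.hstack([cen(m,q[0],q[1],[(22,0),(22,40)])[:2]-b[:2] for m,b in obs.values()])
r=least_squares(g,[450,200]);print("joint",r.x,r.fun)
for n,p in(("top",(226,202)),("side",(265,222))):
    print(n,"neck top ray",ray(env.camera_model(n),p,100))
a=cv2.imread("pics/top0.png")[180:230,200:255];b=cv2.imread("pics/side0.png")[205:265,238:293]
cv2.imwrite("pics/crop.png",np.hstack([cv2.resize(a,(400,400),interpolation=2),cv2.resize(b,(400,400),interpolation=2)]))
E
```

```text
top [144.95335277 266.04081633 343.        ] cap [422.19056886 288.36702218] area model 322.9862397403922
side [337.5026178  312.36125654 573.        ] cap [424.75948839 291.20727897] area model 559.6911397241056
joint [423.62873907 289.79673152] [-0.50425065 -0.5898458   0.47085416 -0.51055095]
top neck top ray [580.80926759  79.20665884 100.        ]
side neck top ray [586.88588359 101.61317899 100.        ]
```

View pics/crop.png

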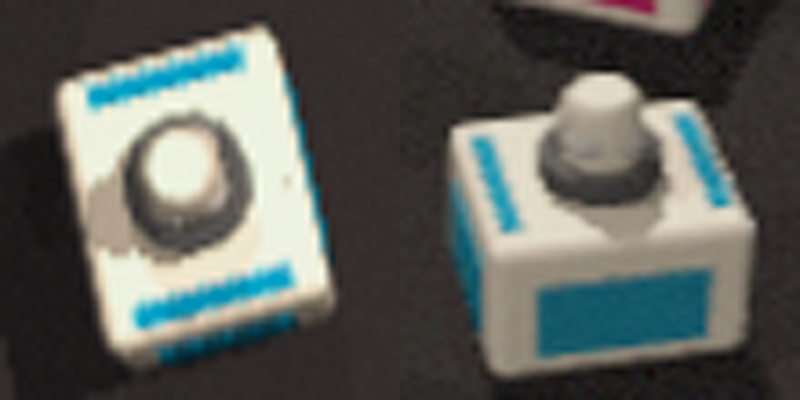

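Crop shows the neck top in the top view at about (224.5,199.5) with seal centre (225.7,202.7). In the side view they're at (265.5,217.7) and (265.5,229).

```bash
python3 - <<'E'
from h import *; from workcell import env
from scipy.spatial.transform import Rotation as Ro
for n,p,q in(("top",(224.5,199.5),(225.7,202.7)),("side",(265.5,217.7),(265.5,229))):
    m=env.camera_model(n);print(n,ray(m,p,98),ray(m,q,71))
m=env.camera_model("wrist");T=m["camera_from_world"];s=env.state()
R=Ro.from_euler("xyz",s["ee_rot"],degrees=True).as_matrix();print(R.round(3))
o=-T[:3,:3].T@T[:3,3];print("cam in tool",R.T@(o-s["ee_pos"]),"view dir in tool",R.T@-T[2,:3], m["fx"])
print("cam up in tool",R.T@T[1,:3])
d=np.array([424,290,s["ee_pos"][2]])-s["ee_pos"];print("to cap, tool units",R.T@d/30,"to tank",R.T@(np.array([583,90,213])-s["ee_pos"])/30)
E
```

```text
top [587.15155738  83.32183023  98.        ] [583.52405192  83.01480425  71.        ]
side [586.44031272  82.13534469  98.        ] [585.16891892  92.27629375  71.        ]
[[-0.973  0.23  -0.   ]
 [ 0.23   0.973 -0.002]
 [ 0.    -0.002 -1.   ]]
cam in tool [  79.63359861   -0.21276073 -171.38006836] view dir in tool [-2.76870436e-01  7.24572468e-04  9.60906986e-01] 320.5635018842963
cam up in tool [ 9.60906872e-01 -6.89321533e-04  2.76870923e-01]
to cap, tool units [-1.15344818e+01 -6.49712641e+00  9.88215556e-03] to tank [-18.22422112 -11.76795613   0.02551339]
```

```bash
python3 -m jog '{"jaw":[91,91,91,91,91,91,91,91,91,91],"slide":[[-0.4,-0.25,0],[-0.9,-0.55,0],[-1,-0.62,0],[-1,-0.62,0],[-1,-0.62,0],[-1,-0.62,0],[-1,-0.62,0],[-1,-0.62,0],[-1,-0.62,0],[-1,-0.62,0]],"spin":[0,0,0,0,0,0,0,0,0,0]}' 50
python3 -m jog '{"jaw":[91,91,91,91,91,91,91,91],"slide":[[-1,-0.62,0],[-1,-0.62,0],[-1,-0.62,0],[-1,-0.62,0],[-0.9,-0.55,0],[-0.5,-0.3,0],[-0.1,-0.1,0],[0,0,0]],"spin":[0,0,0,0,0,0,0,0]}'
python3 - <<'E'
from h import *; from workcell import env
m=env.camera_model("wrist");im=env.grab_frame("wrist");np.save("m1.npy",m,allow_pickle=True)
cv2.imwrite("pics/w1.png",im[:,:,::-1]);print(proj(m,[[424,290,20],[586,83,100]]))
E
```

```text
time_s: 1.1
ee_pos: [364.8, 325.1, 213.9]
ee_rot: [-180.0, 0.0, 166.7]
force: [1.0, 0.9, 0.2]
gripper_width: 91.3
gripper_force: 0.0
time_s: 1.9
ee_pos: [500.4, 189.1, 213.7]
ee_rot: [-180.0, -0.1, 166.7]
force: [0.2, 0.1, -0.1]
gripper_width: 90.9
gripper_force: 0.0
[[328.49779027  79.2713796 ]
 [171.58069828 288.30764978]]
```

View pics/w1.png

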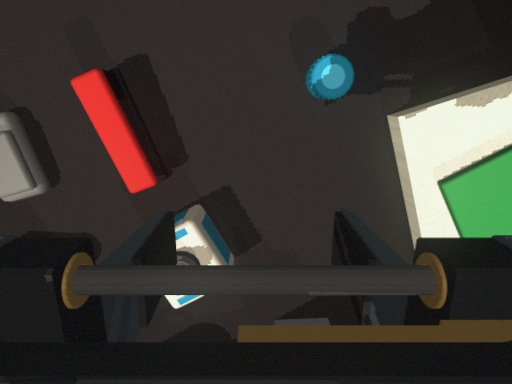

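The wrist view shows the cyan cap at (330,77), against a prediction of (328,79), so they agree. The neck at (183,262) is hidden behind the gripper bar. I'll move ahead for a clear view of the neck.

```bash
python3 -m jog '{"jaw":[91,91,91,91,91,91,91,91,91],"slide":[[-0.4,-0.1,0],[-0.8,-0.25,0],[-0.9,-0.25,0],[-0.9,-0.25,0],[-0.9,-0.25,0],[-0.8,-0.25,0],[-0.4,-0.15,0],[-0.1,0,0],[0,0,0]],"spin":[0,0,0,0,0,0,0,0,0]}'
python3 - <<'E'
from h import *; from workcell import env
m0=np.load("m1.npy",allow_pickle=True).item()
im=cv2.cvtColor(cv2.imread("pics/w1.png"),cv2.COLOR_BGR2HSV).astype(int)
b=blob((im[...,0]>85)&(im[...,0]<105)&(im[...,1]>120)&(im[...,2]>40),(330,77))
R=[(22,0),(22,40)]
f=least_squares(lambda q:cen(m0,*q,R)[:2]-b[:2],[424,290]).x;print("cap",b,f,cen(m0,*f,R))
m=env.camera_model("wrist");np.save("m2.npy",m,allow_pickle=True)
i2=env.grab_frame("wrist")[:,:,::-1];cv2.imwrite("pics/w2.png",i2)
p=proj(m,[[586,83,100]])[0];print(p);x,y=(p-70).clip(0).astype(int);print(x,y)
cv2.imwrite("pics/w2c.png",cv2.resize(i2[y:y+140,x:x+140],(560,560),interpolation=2))
E
```

```text
time_s: 2.85
ee_pos: [642.0, 110.2, 213.7]
ee_rot: [180.0, -0.1, 166.7]
force: [-0.6, -0.9, -0.0]
gripper_width: 90.9
gripper_force: 0.0
cap [ 329.71436526   76.54342984 1796.        ] [421.99019509 289.76241186] [ 329.71436573   76.54342926 1771.07015356]
[209.20043981 133.41850787]
139 63
```

View pics/w2c.png

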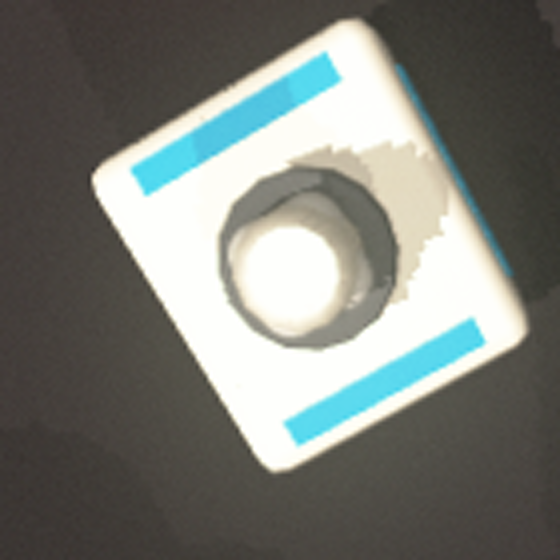

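The crop shows the neck top disc centred at (289,275) and the seal ring centred at (308,258), both in crop pixels.

```bash
python3 - <<'E'
from h import *; from workcell import env
from scipy.spatial.transform import Rotation as Ro
m=np.load("m2.npy",allow_pickle=True).item()
c=lambda u,v:(138.6+u/4,62.6+v/4)
print(ray(m,c(289,275),100),ray(m,c(308.5,257.5),72))
# disc segmentation
g=cv2.imread("pics/w2.png").min(2)
s=env.state();R=Ro.from_euler("xyz",s["ee_rot"],degrees=True).as_matrix()
print(s["ee_pos"],R.T@(np.array([422.5,289.7,213.7])-s["ee_pos"])/30)
print(proj(m,cyl(586,83,[(10,100)])).mean(0))
E
```

```text
[584.59037115  84.89348585 100.        ] [583.602187    86.31439643  72.        ]
[641.63652795 110.4019874  213.92309729] [8.47913087 4.14491953 0.01593779]
[209.19817236 133.36267008]
```

```bash
python3 -m jog '{"jaw":[91,91,91,91,91,91,91,91,91,91],"slide":[[0.5,0.24,0],[1,0.49,0],[1,0.49,0],[1,0.49,0],[1,0.49,0],[1,0.49,0],[1,0.49,0],[1,0.49,0],[0.7,0.34,0],[0.28,0.13,0]],"spin":[0,0,0,0,0,0,0,0,0,0]}'
python3 -m jog '{"jaw":[91,91,91,91,91,91,91,91,91],"slide":[[0,0,0],[0,0,0.5],[0,0,1],[0,0,1],[0,0,1],[0,0,0.7],[0,0,0.3],[0,0,0],[0,0,0]],"spin":[0,0,0,0,0,0,0,0,0]}'
python3 - <<'E'
from h import *; from workcell import env
s=env.state();m=env.camera_model("wrist");im=env.grab_frame("wrist")[:,:,::-1];cv2.imwrite("pics/w3.png",im);print(s["ee_pos"],proj(m,[[422.3,289.8,40],[422.3,289.8,0]]))
E
```

```text
time_s: 3.9
ee_pos: [419.9, 290.3, 214.5]
ee_rot: [180.0, -0.0, 166.9]
force: [0.2, -0.1, 0.0]
gripper_width: 91.0
gripper_force: 0.0
time_s: 4.8
ee_pos: [424.3, 289.2, 79.8]
ee_rot: [179.9, 0.1, 166.7]
force: [0.7, -0.3, -0.1]
gripper_width: 91.4
gripper_force: 0.0
[424.25897317 289.16755005  79.80180036] [[253.99372138 211.56959058]
 [253.87831821 194.65669477]]
```

View pics/w3.png

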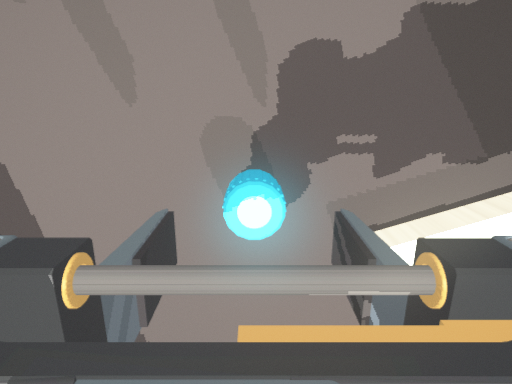

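The cap's top is at (254,211), exactly as predicted and centred between the fingers. I'll descend and grip.

```bash
python3 -m jog '{"jaw":[91,91,91,91,91,91,60,44,40,40],"slide":[[0.06,0,0.5],[0,0,0.8],[0,0,0.7],[0,0,0.35],[0,0,0.1],[0,0,0],[0,0,0],[0,0,0],[0,0,0],[0,0,0]],"spin":[0,0,0,0,0,0,0,0,0,0]}' 50
python3 -m jog '{"jaw":[38,38,38,38,38],"slide":[[0,0,0],[0,0,0],[0,0,0],[0,0,0],[0,0,0]],"spin":[0,0,0,0,0]}' 50
```

```text
time_s: 5.85
ee_pos: [421.8, 289.6, 5.9]
ee_rot: [180.0, 0.0, 166.7]
force: [-0.8, 0.5, 0.1]
gripper_width: 62.1
gripper_force: 0.0
time_s: 6.35
ee_pos: [421.6, 289.5, 5.5]
ee_rot: [180.0, 0.0, 166.7]
force: [-0.8, 0.1, 1.7]
gripper_width: 43.3
gripper_force: 50.0
```

```bash
python3 -m jog '{"jaw":[38,38,38,38,38,38,38,38],"slide":[[0,0,-0.2],[0,0,-0.5],[0,0,-0.9],[0,0,-1],[0,0,-1],[0,0,-0.8],[0,0,-0.4],[0,0,0]],"spin":[0,0,0,0,0,0,0,0]}'
python3 -m jog '{"jaw":[38,38,38,38,38,38,38,38,38,38],"slide":[[-0.3,-0.24,0],[-0.8,-0.63,0],[-1,-0.78,0],[-1,-0.78,0],[-1,-0.78,0],[-1,-0.78,0],[-0.9,-0.72,0],[-0.6,-0.48,0],[-0.27,-0.21,0],[0,0,0]],"spin":[0,0,0,0,0,0,0,0,0,0]}'
python3 -m jog '{"jaw":[38,38],"slide":[[0,0,0],[0,0,0]],"spin":[0,0]}'
python3 - <<'E'
from h import *; from workcell import env
s=env.state();print(s["ee_pos"],s["force"],s["gripper_width"])
for n in("top","side","wrist"): cv2.imwrite(f"pics/{n}4.png",env.grab_frame(n)[:,:,::-1])
a=cv2.imread("pics/top4.png")[140:240,170:290];b=cv2.imread("pics/side4.png")[165:265,208:328]
cv2.imwrite("pics/c4.png",np.hstack([cv2.resize(a,(400,333),interpolation=2),cv2.resize(b,(400,333),interpolation=2)]))
E
```

```text
time_s: 7.15
ee_pos: [422.3, 289.9, 151.0]
ee_rot: [179.8, 0.1, 166.7]
force: [-0.1, -0.2, -0.4]
gripper_width: 43.4
gripper_force: 50.0
time_s: 8.15
ee_pos: [584.8, 83.1, 147.8]
ee_rot: [-179.9, -0.2, 166.6]
force: [-0.2, 0.7, -1.0]
gripper_width: 43.7
gripper_force: 50.0
time_s: 8.35
ee_pos: [584.0, 85.3, 149.1]
ee_rot: [180.0, -0.1, 166.8]
force: [0.3, 0.2, -0.8]
gripper_width: 43.5
gripper_force: 50.0
[583.99785491  85.30124347 149.13800257] [ 0.28210565  0.24482116 -0.83973863] 43.53118829984639
```

View pics/c4.png

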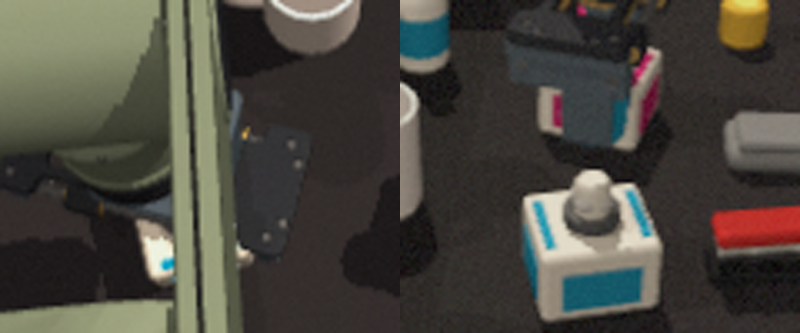

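The side crop shows the fingers centred over the neck (column about 595 against 592). I'll lower gently and watch the forces.

```bash
python3 -m jog '{"jaw":[38,38,38,38,38,38,38],"slide":[[0,0,0.4],[0,0,0.5],[0,0,0.3],[0,0,0.1],[0,0,0.1],[0,0,0],[0,0,0]],"spin":[0,0,0,0,0,0,0]}'
python3 -m jog '{"jaw":[38,38,38,38,38,38],"slide":[[0,0,0.1],[0,0,0.1],[0,0,0.1],[0,0,0],[0,0,0],[0,0,0]],"spin":[0,0,0,0,0,0]}'
```

```text
time_s: 9.2
ee_pos: [585.3, 84.4, 107.9]
ee_rot: [180.0, 0.0, 166.7]
force: [-0.1, -0.2, -0.9]
gripper_width: 43.5
gripper_force: 50.0
time_s: 9.8
ee_pos: [584.5, 84.8, 98.0]
ee_rot: [180.0, -0.1, 166.7]
force: [-1.1, 2.4, -3.3]
gripper_width: 43.5
gripper_force: 50.0
```

```bash
python3 -m jog '{"jaw":[38],"slide":[[0,0,0]],"spin":[0]}' | grep -E "pos|force"; python3 -m jog '{"jaw":[38],"slide":[[0,0,0]],"spin":[0]}' | grep -E "pos|force"; python3 -m jog '{"jaw":[38,38],"slide":[[0,0.02,0],[0,0,0]],"spin":[0,0]}' | grep -E "pos|force"; python3 -m jog '{"jaw":[38],"slide":[[0,0,0]],"spin":[0]}' | grep -E "pos|force"
```

```text
ee_pos: [584.5, 84.8, 98.1]
force: [-1.2, 3.5, -2.8]
gripper_force: 50.0
ee_pos: [584.4, 84.8, 98.1]
force: [-2.1, 4.1, -3.6]
gripper_force: 50.0
ee_pos: [584.6, 84.9, 98.2]
force: [-1.6, 2.7, -3.1]
gripper_force: 50.0
ee_pos: [584.6, 84.9, 98.2]
force: [-2.4, 3.3, -0.8]
gripper_force: 50.0
```

```bash
python3 -m jog '{"jaw":[38,38,38],"slide":[[0.02,0.03,0],[0,0,0],[0,0,0]],"spin":[0,0,0]}' | grep -E "pos|force"; python3 -m jog '{"jaw":[38,38,38],"slide":[[0.01,0.02,0],[0,0,0],[0,0,0]],"spin":[0,0,0]}' | grep -E "pos|force"
```

```text
ee_pos: [585.0, 85.6, 98.7]
force: [-2.4, -0.1, -0.9]
gripper_force: 50.0
ee_pos: [584.9, 86.4, 98.7]
force: [-0.7, -1.0, -0.7]
gripper_force: 50.0
```

```bash
python3 -m jog '{"jaw":[38,38,38,38],"slide":[[0,-0.01,0.1],[0,0,0.1],[0,0,0.1],[0,0,0]],"spin":[0,0,0,0]}' | grep -E "pos|force"; python3 -m jog '{"jaw":[38,38,38],"slide":[[0,0,0.1],[0,0,0.1],[0,0,0]],"spin":[0,0,0]}' | grep -E "pos|force|width"
```

```text
ee_pos: [584.3, 86.2, 90.3]
force: [-3.8, -2.1, 6.5]
gripper_force: 50.0
ee_pos: [584.2, 86.3, 82.3]
force: [-0.5, -1.3, -7.2]
gripper_width: 43.9
gripper_force: 50.0
```

```bash
python3 -m jog '{"jaw":[38,38,38],"slide":[[0,0,0.1],[0,0,0],[0,0,0]],"spin":[0,0,0]}' | grep -E "pos|force"; python3 -m jog '{"jaw":[38,38,38],"slide":[[0,0,0.07],[0,0,0],[0,0,0]],"spin":[0,0,0]}' | grep -E "pos|force|width"
```

```text
ee_pos: [584.2, 86.3, 80.0]
force: [-1.4, -1.5, -2.1]
gripper_force: 50.0
ee_pos: [584.7, 86.5, 78.8]
force: [-2.0, -0.7, 1.4]
gripper_width: 43.5
gripper_force: 50.0
```

```bash
python3 -m jog '{"jaw":[38,38,38,38],"slide":[[0,0,0.1],[0,0,0],[0,0,0],[0,0,0]],"spin":[0,0,0,0]}' | grep -E "pos|force"; python3 -m jog '{"jaw":[38,38,38,38],"slide":[[0,0,0.06],[0,0,0],[0,0,0],[0,0,0]],"spin":[0,0,0,0]}' | grep -E "pos|force|width"
```

```text
ee_pos: [584.8, 86.5, 76.7]
force: [-3.3, -0.1, 8.1]
gripper_force: 50.0
ee_pos: [584.8, 86.5, 75.5]
force: [-3.5, -0.6, 11.1]
gripper_width: 43.7
gripper_force: 50.0
```

```bash
python3 -m jog '{"jaw":[38,38,38,38],"slide":[[0,0,0.04],[0,0,0],[0,0,0],[0,0,0]],"spin":[0,0,0,0]}' | grep -E "pos|force"; python3 -m jog '{"jaw":[38,38,38,38,38,38,38,38],"slide":[[0,0,0],[0,0,0],[0,0,0],[0,0,0],[0,0,0],[0,0,0],[0,0,0],[0,0,0]],"spin":[0,0,0,0,0,0,0,0]}' | grep -E "time|pos|force|width"
python3 - <<'E'
from h import *; from workcell import env
im=env.grab_frame("side")[:,:,::-1];s=env.state();print(s["force"])
cv2.imwrite("pics/s5.png",cv2.resize(im[165:275,208:328],(600,550),interpolation=2))
E
```

```text
ee_pos: [584.8, 86.5, 74.8]
force: [-5.6, -1.3, 14.4]
gripper_force: 50.0
time_s: 14.2
ee_pos: [584.8, 86.5, 74.8]
force: [-5.1, -0.3, 12.8]
gripper_width: 43.7
gripper_force: 50.0
[-4.79837889 -0.80377382 13.90499853]
```

View pics/s5.png

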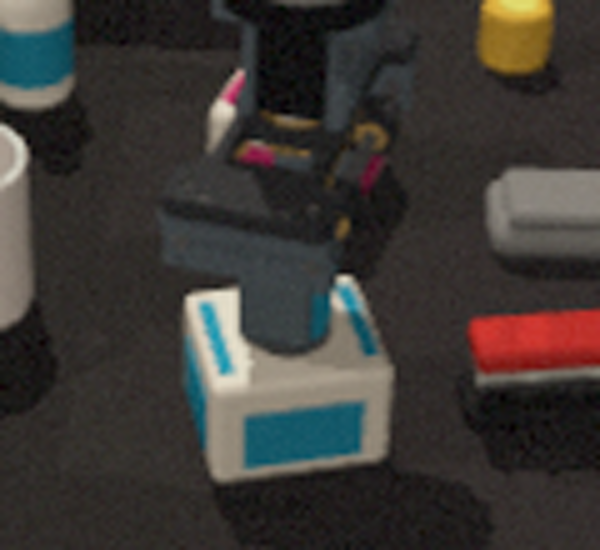

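The side view shows the cap seated over the neck with the fingers around it. The push is steady at about 14 N, and TCP z of 74.8 puts the rim near 70 mm.

```bash
python3 -c "
from workcell import env
print(env.job_done())"
```

```text
the job is handed in; nothing more can be done
None
```

The cyan cap is clicked onto the cyan tank's neck and still held down at about 14 N (rim near 70 mm); the job was handed in at about 14 s, and the judge's result was not shown.

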